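Nip a setting block in the cam clamp on a jeweller's bench

ROBOT

A 7-joint arm with a two-finger parallel gripper is mounted at the origin on the work surface. World frame = base frame: x ahead of the robot, y to its left, z up, the work surface at z = 0. Lengths are in m, angles in rad, forces in N, time in s.
With the tool pointing down it reaches from about 0.425 to 1.025 m from the base axis. Payload 9.4 kg.
Tool frame: the origin (TCP) lies midway between the tips of the shut fingers; the grasp point (between the pads) lies 19 mm behind it; z points along the fingers, y is the line along which they close (so a half turn about z gives the same grasp; the last joint's range is limited). The gripper opens to 85 mm and grips with 20 to 120 N. Pads are 22 mm wide; open, the fingers measure 114 mm over their backs; the gripper's body (76 mm by 85 mm) begins 54 mm behind the grasp point. The pads swing forward as they close: fully open they stand 13 mm farther back than shut.
Start: joints at [1.202, 0.599, -0.003, 1.599, 0.002, 0.943, -0.08], TCP at [0.209, -0.694, 0.231] pointing down, gripper open.
Joint ranges: [-2.57, 2.57], [-0.35, 1.97], [-1.29, 1.29], [0.11, 2.56], [-1.05, 4.19], [0.11, 1.86], [-2.63, 2.63]. Speed limits (rad/s): [2.22, 2.22, 3.01, 3.01, 3.14, 3.14, 3.14].

INTERFACE

Orientations are given as [roll, pitch, yaw] about the fixed x, y, z axes, in that order (R = Rz(yaw) Ry(pitch) Rx(roll)).
In Python, from bench import robot gives the robot as it stands.
- The arm moves only by the tool arm_command, never from a script. Its argument "targets" is a list of rows, each a list of 3 entries, a list of its own where there are three numbers: the shift along the tool's x, y, z in mm, then the turn, a rotation vector about the tool's x, y, z in rad, then the opening, from 0 (shut) to 1 (fully open). A call has exactly 5 rows; each row shifts and turns the commanded pose from where the row before left it, along the tool's axes as they then stand; what a row does not reach is not made up. A row lasts 1/8 s, in which the tool goes at most 62.5 mm and 10.7 degrees, less where a joint would pass 70% of its speed; a pose out of reach is approached as far as the arm can. A call with a gripper value outside its range is refused whole. The fingers move at their own pace and stop on an object; "newtons" is the grip in N (left out, the last holds). Time passes only in rows, so rows that do not move let the fingers close, or fill a call up. It gives the time, the measured TCP pose, the force, the opening and the grip force at its end, in the units of the state.
- robot.get_state(): the state, without advancing time (a new reading comes with each control period).
- robot.capture(name): name is "scene" or "top"; returns the picture (420x560x3 uint8, red, green, blue); there is no depth.
- robot.camera_model(name): a dict with "fov_y" (degrees; the focal length in pixels is half the picture's height over the tangent of half this angle, whatever the lens; pixels are square), "cx", "cy" (the principal point, pixels), "dist_coeffs" ([k1, k2, p1, p2, k3] as OpenCV has them; the pictures are not rectified), "rvec" (rotation vector, rad) and "tvec" (3), from world to camera coordinates, as OpenCV has them. Camera axes: x right, y down, z forward; pixel columns grow to the right and rows downward; lengths in m; the calibration is good to about 2 mm. A picture is of the moment at which its call begins. camera_model takes no time and is no camera call.
- robot.finish_job(): hands the job in; it is judged then, once.
The state is a dict: "clock": time; "joint_positions": joint angles; "joint_vel": joint speeds; "joint_efforts": joint torques, N m; "position": TCP position; "eef_rot": TCP orientation; "ft_force": force on the tool from outside, world axes, zero at the start; "wrist_torque": the same for the moment, N m; "opening": finger opening in m; "gripper_force": force on a finger pad.
Only numpy, scipy, OpenCV 4.12 (cv2) and the standard library are available. Lean on these libraries where they do the work, as an engineer would, in place of code of your own. Each camera call takes 0.05 s, during which the arm holds its last target. There are 200 camera calls.

TASK

One of the two cam clamps on the bench has a wooden setting block lying in it. Swing that clamp's lever counterclockwise, seen from above, just far enough that the cam takes up the gap and presses the block against the sprung pad, pushing the pad in about half of its 12 mm travel; never overrun it to the end of its travel, and let go with the block held. Leave the empty clamp's lever alone.

Things in the scene. Friction and masses are not known exactly. Their poses are not given: they have to be found in the camera images.
- cam_lever (a joint): Cam lever of the clamp that holds the wooden block. Turns about an upright pivot, 0 to 2.6 rad, growing counterclockwise from above; the cam then comes out towards the block. Starts at 0 to 0.3; must turn about 0.7 to 1.8 rad, different each time. Stiff (0.3 N m): stays where left, also when clamping; 3 to 6 N at the knob turn it. Near the right place 0.1 rad moves the cam face 1.1 to 1.5 mm.
- cam_knob (a point): Point on that lever's knob, an upright round wooden peg 18 mm in diameter at the lever's end, 100 mm from the pivot, free from 40 to 75 mm above the bench; the point is on its axis, 60 mm above the bench. The lever's flat bar (14 mm wide, top 40 mm above the bench) runs below it to the pivot. At the start the knob is on the robot's side of the pivot.
- cam_pivot (a point): Point on that lever's upright pivot axis, 60 mm above the bench (13 mm above the pivot's head). Axes: z up, y along the clamp from the cam through the block to the sprung pad. The cam is a steel disc of radius 22 mm, its centre 15 mm off the pivot, 12 to 30 mm above the bench.
- block: Light wooden setting block, 44 x 50 x 24 mm (x, y, z; y along the clamp), with a round brass medallion of 34 mm and a clear stone on top. Origin: centre of its underside. It lies loose on the clamp's steel base plate (top 10 mm above the bench) between two low rails, its far end 1 to 3 mm short of the pad.
- pad (a joint): Sprung steel pad (40 mm wide, 8 mm thick) on two brass pins in front of the steel stop at the y end of that clamp. Value: how far it is pushed in, in m; 0 is fully out (a 14 mm gap is seen between pad and stop), 0.012 is the end of its travel. Spring 700 N/m.
- spare_knob (a point): The same point (on the axis of the upright knob, 60 mm above the bench) on the lever of the other, identical clamp, which is empty and is to be left alone.
Not all that is in view belongs to the job. Leave any green look-alike of the part that bears cam_lever alone.

How it is judged:
At the end, for the whole second after the job is handed in: The block lies flat and at rest, held by the cam against the sprung pad, which is pushed in 6 mm, give or take 4 mm (2 to 10 mm), with the lever standing still (value of joint pad between 0.002 and 0.01 m and linear speed of block below 0.01 m/s and angle between block's own z axis and vertical below 0.12 rad and velocity of joint cam_lever between -0.05 and 0.05 rad/s); the robot touches nothing.
It fails at once if the pad is overrun to the end of its travel (pushed in more than 11.3 mm) (value of joint pad above 0.0113 m).
It fails at once if the empty clamp's lever is moved (its knob by more than 15 mm) (distance of spare_knob from where it was at the start of the episode above 0.015 m).
It also fails if it takes over 40 s, if anything falls off the work surface, if the arm or the gripper's body presses on something with over 40 N, if the wrist force passes 120 N, or if a joint passes its speed limit or range.

## Working session

There is one attempt and no reset: what is moved stays moved. The work goes in short steps, Python scripts to look and compute and a tool call to move; the robot and the scene stay as the last step left them, time stands still between calls to the robot, and variables do not carry over. Pictures are saved under pics/ and viewed, at most 10 in all, crops included, and the job is handed in when it is done.

Besides the shell and the picture viewer there is one more tool, called as name(argument=value, ...), one argument or row to a line, values as JSON. arm_command: Moves the arm, as the interface text tells. Its arguments: {"type":"object","properties":{"targets":{"type":"array"},"newtons":{"type":"number"}},"required":["targets"]}

```bash
mkdir -p pics; cat > h.py <<'E'
import numpy as np, cv2
from bench import robot
def snap(n,f):
    im=robot.capture(n); cv2.imwrite('pics/'+f,im[:,:,::-1]); return im
def cam(n):
    m=robot.camera_model(n); f=210/np.tan(np.radians(m['fov_y'])/2)
    return np.array([[f,0,m['cx']],[0,f,m['cy']],[0,0,1.]]),np.array(m['dist_coeffs'],float),np.array(m['rvec'],float),np.array(m['tvec'],float)
def ray(n,uv,z):
    K,d,r,t=cam(n); p=cv2.undistortPoints(np.array(uv,float).reshape(-1,1,2),K,d).reshape(-1,2)
    R=cv2.Rodrigues(r)[0]; c=-R.T@t; v=np.c_[p,np.ones(len(p))]@R
    return c+v*((z-c[2])/v[:,2])[:,None]
def proj(n,P):
    K,d,r,t=cam(n); return cv2.projectPoints(np.array(P,float).reshape(-1,1,3),r,t,K,d)[0].reshape(-1,2)
E
python3 - <<'E'
from h import *
for n in ('scene','top'):
    snap(n,n+'0.png'); K,d,r,t=cam(n); print(n,K[0,0],d,-cv2.Rodrigues(r)[0].T@t)
print(robot.get_state())
E
```

```text
scene 435.86720730788875 [-0.11488886  0.          0.          0.          0.        ] [ 1.10455963 -0.20099278  0.56653958]
top 385.12907457610663 [0.00183808 0.         0.         0.         0.        ] [0.34571752 0.05431283 0.93554014]
{'clock': 0.1, 'joint_positions': array([ 1.2022941 ,  0.600038  , -0.00254676,  1.60003621,  0.00180997,
        0.94288774, -0.07981162]), 'joint_vel': array([-1.08034551e-03, -4.93903123e-04,  1.83762041e-03, -1.54547092e-03,
       -8.61123560e-04, -9.03663193e-05, -2.24468331e-04]), 'joint_efforts': array([ 3.99705634e-03, -7.77989388e+01,  1.56936686e+00, -2.58623886e+01,
        1.26262658e-02,  5.44875176e-03, -6.85648479e-05]), 'position': array([ 0.20843788, -0.69396425,  0.23051328]), 'eef_rot': array([-3.14023198e+00,  1.34099118e-04,  2.91857834e-01]), 'ft_force': array([0.2969521 , 0.04192701, 0.97342192]), 'wrist_torque': array([-0.02782937,  0.01485703, -0.02089503]), 'gripper_force': 0.0, 'opening': 0.08554450110195298}
```

View pics/scene0.png

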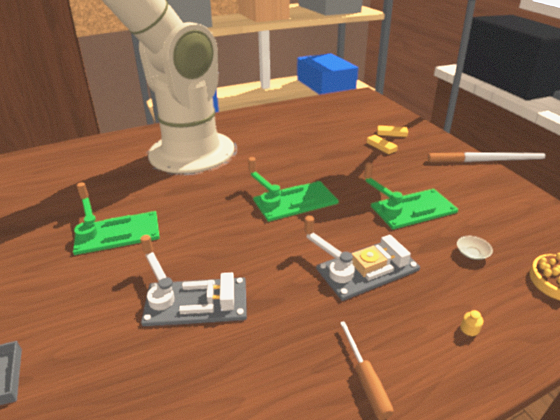

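View pics/top0.png

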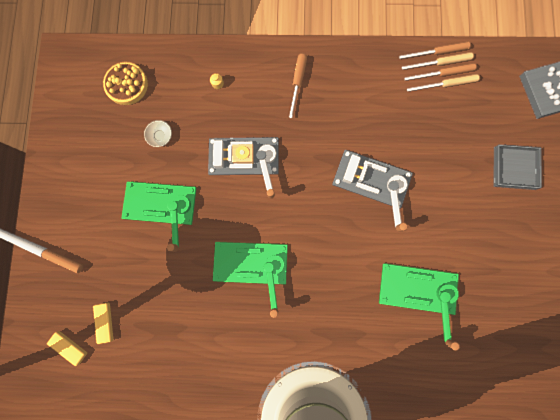

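The scene view shows the clamp with the block (medallion) at about (370,258), with its knob at (309,222). In the top view that clamp's knob is at (269,192) and its pivot at (265,154).
Knob candidates in the top view: block clamp (269,192), empty steel clamp (402,227), and green look-alikes at (274,313), (172,247) and (454,346). I choose (269,192) because it is the steel clamp holding the block, and will check it in a close crop.

```bash
python3 - <<'E'
from h import *
t=cv2.imread('pics/top0.png'); s=cv2.imread('pics/scene0.png')
a=cv2.resize(t[125:205,200:300],None,fx=5,fy=5,interpolation=cv2.INTER_CUBIC)
b=cv2.resize(s[205:305,295:425],(500,400),interpolation=cv2.INTER_CUBIC)
cv2.imwrite('pics/c0.png',cv2.resize(np.vstack([a,b]),(375,600)) if 0 else np.hstack([cv2.resize(a,(400,320)),cv2.resize(b,(400,320))]))
h=cv2.cvtColor(t,cv2.COLOR_BGR2HSV)
sub=h[180:205,258:285]; m=((sub[...,1]>130)&(sub[...,2]>150)&(sub[...,0]<15)); v,u=np.nonzero(m); print(len(u),u.mean()+258,v.mean()+180)
print(ray('top',[[u.mean()+258,v.mean()+180]],.07))
E
```

```text
484 270.5805785123967 193.0785123966942
[[0.50847071 0.10901872 0.07      ]]
```

View pics/c0.png

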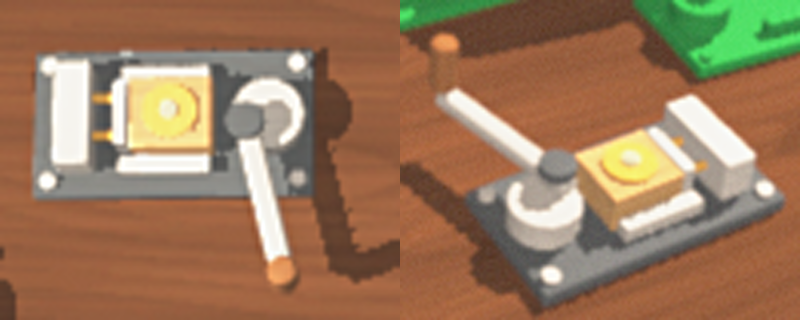

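The crop confirms the choice: a steel clamp with the wooden block and medallion. Top-view pixels are knob top at about (270.2,192), pivot head (261,155.3), pad (230,153) and stop (217,153). Counterclockwise takes the knob to the right in the image, towards -y.

```bash
cat >> h.py <<'E'
from scipy.spatial.transform import Rotation as Ro
def go(P,yaw):
    s=robot.get_state(); R=Ro.from_euler('xyz',s['eef_rot']); print('shift mm',R.inv().apply(np.array(P)-s['position'])*1e3,'rot',(R.inv()*Ro.from_euler('xyz',[np.pi,0,yaw])).as_rotvec(), 'pos',s['position'],'F',s['ft_force'],'t',s['clock'])
E
python3 - <<'E'
from h import *
s=cv2.imread('pics/scene0.png')
k=ray('top',[[270.2,192.3]],.075)[0]; p=ray('top',[[261,155.3]],.047)[0]
# scene: knob top (crop 445,42), head (557,163); scale 400/130,320/100
ks=ray('scene',[[295+45*.325,205+42*.3125]],.075)[0]; ps=ray('scene',[[295+157*.325,205+160*.3125]],.047)[0]
print(k,ks,p,ps,np.linalg.norm((k-p)[:2]),np.linalg.norm((ks-ps)[:2]))
print(proj('scene',[k,p]))
c=ray('top',[[200+x/4,125+y/4] for x,y in ((50,65),(297,62),(47,180),(298,178))],.012); print(c)  # bolts
print('lever ang',np.degrees(np.arctan2(*(k-p)[[1,0]])))
go([k[0],k[1],.16],robot.get_state()['eef_rot'][2])
E
```

```text
[0.50931101 0.10963128 0.075     ] [0.51207861 0.11169117 0.075     ] [0.60391503 0.13648745 0.047     ] [0.60604034 0.13895435 0.047     ] 0.09834213079358099 0.0978370426695349
[[308.00694794 217.60637863]
 [344.2467278  254.66879645]]
[[0.64783162 0.26283302 0.012     ]
 [0.65285811 0.10806359 0.012     ]
 [0.57393679 0.2605103  0.012     ]
 [0.57867986 0.10502703 0.012     ]]
lever ang -164.15182477964402
shift mm [ 519.37908923 -682.94495101   71.37296933] rot [-1.36067707e-03  1.34099097e-04 -9.12327977e-08] pos [ 0.20843788 -0.69396425  0.23051328] F [0.2969521  0.04192701 0.97342192] t 0.1
```

arm_command(
  targets=[
    [[52,0,0],[0,0,0],0.6],
    [[52,-20,0],[0,0,0],0.5],
    [[52,-20,0],[0,0,0],0.4],
    [[52,-20,0],[0,0,0],0.4],
    [[52,-20,0],[0,0,0],0.4],
  ],
)

```text
clock: 0.72
position: [0.4357, -0.5416, 0.2309]
eef_rot: [-3.141, 0.0, 0.292]
ft_force: [0.7, -0.7, 0.2]
opening: 0.0342
gripper_force: 0.0
```

arm_command(
  targets=[
    [[45,-40,0],[0,0,0],0.4],
    [[45,-40,0],[0,0,0],0.4],
    [[45,-40,0],[0,0,0],0.4],
    [[45,-40,0],[0,0,0],0.4],
    [[45,-40,0],[0,0,0],0.4],
  ],
)

```text
clock: 1.35
position: [0.5932, -0.2849, 0.231]
eef_rot: [-3.141, 0.0, 0.292]
ft_force: [1.2, -1.6, 0.7]
opening: 0.0338
gripper_force: 0.0
```

arm_command(
  targets=[
    [[15,-55,0],[0,0,0],0.4],
    [[10,-55,0],[0,0,0],0.4],
    [[10,-55,0],[0,0,0],0.4],
    [[0,-55,0],[0,0,0],0.4],
    [[0,-55,0],[0,0,0],0.4],
  ],
)

```text
clock: 1.98
position: [0.5462, -0.0114, 0.2311]
eef_rot: [-3.141, 0.0, 0.292]
ft_force: [0.0, 1.0, -0.3]
opening: 0.0342
gripper_force: 0.0
```

```bash
python3 -c "
from h import *
go([.51,.1105,.12],.292); print(robot.get_state()['joint_positions'],robot.get_state()['opening'])"
```

```text
shift mm [   0.50922859 -127.17523252  111.08291043] rot [-1.62288621e-04  2.83462507e-04  7.07271489e-05] pos [ 0.54616599 -0.01144415  0.23106241] F [ 0.02657206  1.0169646  -0.32294509] t 1.975
[-0.05698632  0.3865936  -0.03514294  2.00898673  0.01935638  0.74663168
 -1.3824753 ] 0.0342385643849999
```

arm_command(
  targets=[
    [[0,-43,0],[0,0,0],0.4],
    [[0,-43,0],[0,0,0],0.4],
    [[0,-37,40],[0,0,0],0.4],
    [[0,0,50],[0,0,0],0.4],
    [[0,0,20],[0,0,0],0.4],
  ],
)

```text
clock: 2.6
position: [0.51, 0.105, 0.1189]
eef_rot: [-3.141, 0.003, 0.294]
ft_force: [0.8, -0.1, 0.3]
opening: 0.0341
gripper_force: 0.0
```

```bash
python3 -c "
from h import *
go([.51,.1105,.048],.292); snap('scene','s1.png');im=snap('top','t1.png')
a=cv2.imread('pics/s1.png')[160:300,250:430];b=cv2.imread('pics/t1.png')[120:240,190:330]
cv2.imwrite('pics/c1.png',np.hstack([cv2.resize(a,(400,311)),cv2.resize(b,(363,311))]))"
```

```text
shift mm [ 1.83472415 -5.21825615 70.84857225] rot [-0.0001655   0.00348048  0.00151304] pos [0.50999296 0.10503403 0.11885365] F [ 0.80956309 -0.13244275  0.26285205] t 2.6
```

View pics/c1.png

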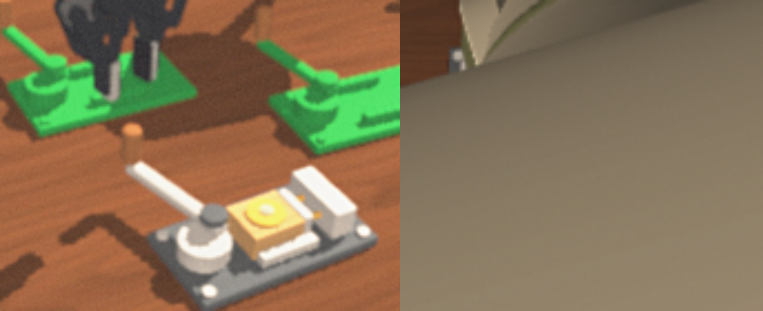

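The fingers straddle the knob line: finger tips are at crop (105,95) and (148,78), with the knob top below at (132,130). The top view is blocked by the arm, so I will descend and follow in the scene view.

arm_command(
  targets=[
    [[1,-4,0],[0,0,0],0.4],
    [[0,0,20],[0,0,0],0.4],
    [[0,0,20],[0,0,0],0.4],
    [[0,0,20],[0,0,0],0.4],
    [[0,0,8],[0,0,0],0.4],
  ],
)

```text
clock: 3.32
position: [0.5118, 0.109, 0.0536]
eef_rot: [-3.142, -0.001, 0.292]
ft_force: [-0.2, -0.6, 1.1]
opening: 0.0338
gripper_force: 0.0
```

```bash
python3 -c "
from h import *
go([.51,.1105,.048],.292); snap('scene','s2.png')
a=cv2.imread('pics/s2.png')[180:300,270:430]
cv2.imwrite('pics/c2.png',cv2.resize(a,(640,480)))"
```

```text
shift mm [-1.28975242 -1.99401565  5.58609513] rot [-6.48477750e-05 -9.05079935e-04 -2.43970525e-04] pos [0.51180406 0.10895943 0.05358713] F [-0.23093627 -0.56439016  1.09546456] t 3.325
```

View pics/c2.png

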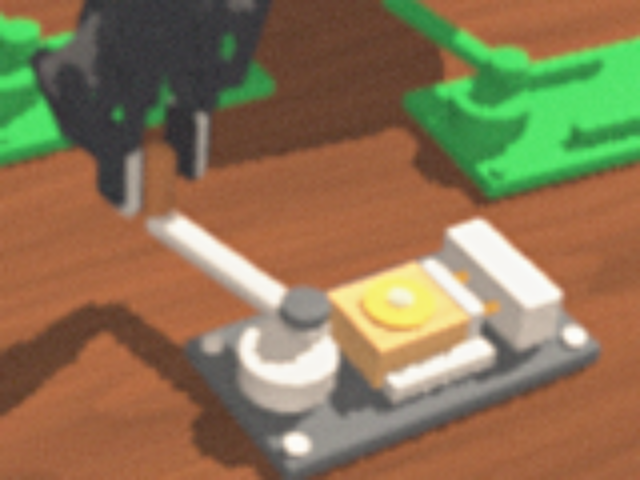

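arm_command(
  targets=[
    [[-1,0,5],[0,0,0],0.35],
    [[0,0,0],[0,0,0],0.25],
    [[0,0,0],[0,0,0],0.15],
    [[0,0,0],[0,0,0],0.15],
    [[0,0,0],[0,0,0],0.15],
  ],
  newtons=20,
)

```text
clock: 4.0
position: [0.5102, 0.1088, 0.0487]
eef_rot: [-3.141, -0.0, 0.292]
ft_force: [-2.6, 2.5, 5.5]
opening: 0.017
gripper_force: 21.4
```

```bash
cat >>h.py <<'E'
def arc(p,th):  # waypoints for lever turned by th (list) from now
    s=robot.get_state(); R=Ro.from_euler('xyz',s['eef_rot']); q=s['position']; v=q-np.r_[p,q[2]]
    print('r',np.hypot(*v[:2]),'ang',np.degrees(np.arctan2(v[1],v[0])),'F',s['ft_force'],'open',s['opening'],'t',s['clock'])
    d=Ro.from_rotvec([0,0,th]).apply(v)-v; print('for',th,'shift',R.inv().apply(d)*1e3)
E
python3 -c "
from h import *
arc([.605,.1375],.1)"
```

```text
r 0.09901444932604066 ang -163.14047578718018 F [-2.58044887  2.51275891  5.47232103] open 0.01704530105236108 t 4.0
for 0.1 shift [ 5.13408620e-01  9.88399426e+00 -3.03208723e-03]
```

arm_command(
  targets=[
    [[0.5,10,0],[0,0,-0.1],0.15],
    [[0.5,10,0],[0,0,-0.1],0.15],
    [[0.5,10,0],[0,0,-0.1],0.15],
    [[0.5,10,0],[0,0,-0.1],0.15],
    [[0.5,10,0],[0,0,-0.1],0.15],
  ],
)

```text
clock: 4.62
position: [0.5364, 0.066, 0.0487]
eef_rot: [3.141, -0.001, 0.795]
ft_force: [-1.7, 3.2, 4.0]
opening: 0.0171
gripper_force: 21.2
```

```bash
python3 -c "
from h import *
arc([.605,.1375],.1); print(robot.get_state()['eef_rot']); snap('scene','s3.png')
a=cv2.imread('pics/s3.png')[200:305,300:440]
cv2.imwrite('pics/c3.png',cv2.resize(a,(800,600),interpolation=cv2.INTER_CUBIC))"
```

```text
r 0.0991095011627166 ang -133.82964885984407 F [-1.72197125  3.23609598  3.9999926 ] open 0.017120632790346393 t 4.625
for 0.1 shift [5.99943757e-01 9.88863755e+00 4.31399672e-03]
[ 3.14121033e+00 -8.88897379e-04  7.95228889e-01]
```

View pics/c3.png

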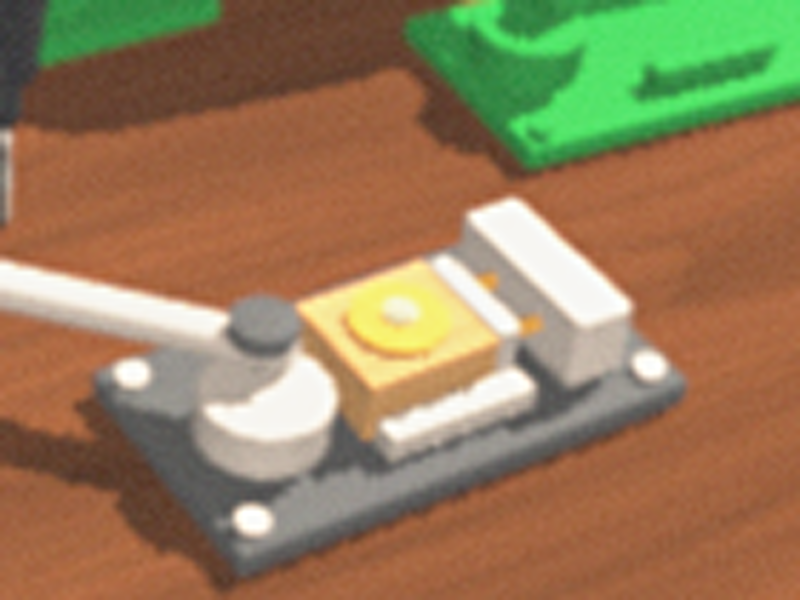

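The lever has turned about 0.5 rad and the cam disc (centre about crop (270,400)) is swinging towards the block. The block's near top edge runs (300,305)-(372,388), its far edge (430,260)-(498,340), and the pad is still out. Next I work out the gap.

```bash
python3 -c "
from h import *
px=lambda L:[[300+x*.175,200+y*.175] for x,y in L]
n='scene'
y=np.array([-.032,1.]);y/=np.linalg.norm(y);x=np.array([y[1],-y[0]])
piv=ray(n,px([(265,312)]),.047)[0][:2];print('piv',piv)
def rel(nm,L,z): print(nm,[np.round(((q[:2]-piv)@x*1e3,(q[:2]-piv)@y*1e3),1) for q in ray(n,px(L),z)])
rel('camc',[(270,400)],.030)
rel('cam rim right/left/bottom',[(337,390),(195,418),(275,442)],.030)
rel('near edge',[(300,305),(372,388)],.034);rel('far',[(430,260),(498,342)],.034)
rel('pad near/far edge top ends',[(437,258),(508,335),(450,254),(522,325)],.036)
rel('stop near edge',[(467,215),(583,330)],.045)
"
```

```text
piv [0.60535461 0.1400885 ]
camc [array([20.3, -9.4])]
cam rim right/left/bottom [array([25.8, 12. ]), array([ 16.8, -34.6]), array([ 36.9, -18.1])]
near edge [array([-10.1,  21. ]), array([33.4, 19.6])]
far [array([-9.9, 72.4]), array([33.6, 68.1])]
pad near/far edge top ends [array([-7.9, 73.5]), array([34. , 71.5]), array([-7.6, 78.6]), array([32.2, 78.5])]
stop near edge [array([-13.4,  88.4]), array([50.6, 87. ])]
```

arm_command(
  targets=[
    [[1,14,0],[0,0,-0.14],0.15],
    [[1,14,0],[0,0,-0.14],0.15],
    [[1,14,0],[0,0,-0.14],0.15],
    [[1,14,0],[0,0,-0.14],0.15],
    [[1,14,0],[0,0,-0.14],0.15],
  ],
)

```text
clock: 5.3
position: [0.5988, 0.0376, 0.0488]
eef_rot: [3.141, -0.0, 1.495]
ft_force: [-3.2, 5.5, 3.9]
opening: 0.017
gripper_force: 21.2
```

```bash
python3 -c "
from h import *
arc([.605,.1375],.1); print(robot.get_state()['eef_rot']); snap('scene','s4.png')
a=cv2.imread('pics/s4.png')[200:305,300:440]
cv2.imwrite('pics/c4.png',cv2.resize(a,(800,600),interpolation=cv2.INTER_CUBIC))"
```

```text
r 0.10014137896219637 ang -93.56377827430777 F [-3.23599404  5.47207744  3.90154219] open 0.017013062772873577 t 5.3
for 0.1 shift [6.39762206e-01 9.98950031e+00 2.07714936e-03]
[ 3.14140047e+00 -2.45955916e-04  1.49464054e+00]
```

View pics/c4.png

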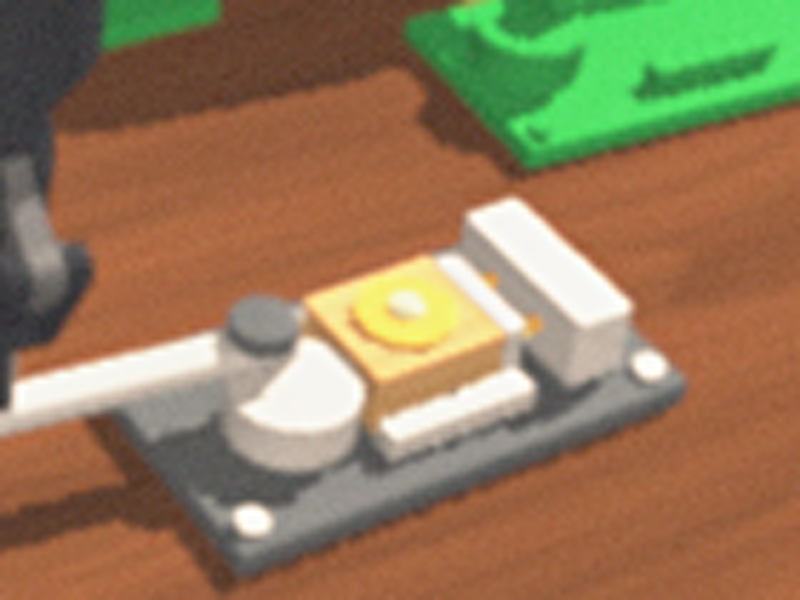

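The cam (rim at crop (362,390)) now touches the block. The block has moved slightly: medallion from (400,312) to (407,303). The pad is still essentially out. I'll go 0.35 rad more, then measure.

arm_command(
  targets=[
    [[0.3,7,0],[0,0,-0.07],0.15],
    [[0.3,7,0],[0,0,-0.07],0.15],
    [[0.3,7,0],[0,0,-0.07],0.15],
    [[0.3,7,0],[0,0,-0.07],0.15],
    [[0.3,7,0],[0,0,-0.07],0.15],
  ],
)

```text
clock: 5.98
position: [0.633, 0.0406, 0.0487]
eef_rot: [-3.141, 0.001, 1.842]
ft_force: [-2.6, -0.3, 8.3]
opening: 0.0171
gripper_force: 21.6
```

```bash
python3 -c "
from h import *
arc([.605,.1375],.1); print(robot.get_state()['eef_rot']); snap('scene','s5.png')
y=np.array([-.032,1.]);y/=np.linalg.norm(y)
for i in (0,3,4,5):
    im=cv2.imread('pics/s%d.png'%i)[225:285,345:400]; h=cv2.cvtColor(im,cv2.COLOR_BGR2HSV)
    m=((h[...,0]>23)&(h[...,0]<35)&(h[...,1]>110)&(h[...,2]>150)).astype('uint8')
    v,u=np.nonzero(m); print(i,len(u),u.mean()+345,v.mean()+225, ray('scene',[[u.mean()+345,v.mean()+225]],.036)[0][:2]@y)
a=cv2.imread('pics/s5.png')[200:305,300:440]
cv2.imwrite('pics/c5.png',cv2.resize(a,(800,600),interpolation=cv2.INTER_CUBIC))"
```

```text
r 0.10090832225824638 ang -73.8690330321461 F [-2.64010869 -0.30953618  8.30290107] open 0.017138307052185598 t 5.975
for 0.1 shift [ 6.11299556e-01  1.00680847e+01 -7.25440238e-03]
[-3.14091633e+00  7.28216483e-04  1.84169269e+00][ WARN:0@0.927] global loadsave.cpp:275 findDecoder imread_('pics/s0.png'): can't open/read file: check file path/integrity
Traceback (most recent call last):
TypeError: 'NoneType' object is not subscriptable
```

```bash
cp pics/scene0.png pics/s0.png; python3 -c "
from h import *
y=np.array([-.032,1.]);y/=np.linalg.norm(y)
for i in (0,3,4,5):
    im=cv2.imread('pics/s%d.png'%i)[225:285,345:400]; h=cv2.cvtColor(im,cv2.COLOR_BGR2HSV)
    m=((h[...,0]>23)&(h[...,0]<35)&(h[...,1]>110)&(h[...,2]>150)).astype('uint8')
    v,u=np.nonzero(m); print(i,len(u),u.mean()+345,v.mean()+225, ray('scene',[[u.mean()+345,v.mean()+225]],.036)[0][:2]@y)
a=cv2.imread('pics/s5.png')[200:305,300:440]
cv2.imwrite('pics/c5.png',cv2.resize(a,(800,600),interpolation=cv2.INTER_CUBIC))"
```

```text
0 146 369.6232876712329 254.74657534246575 0.1665521348543216
3 142 369.5845070422535 254.8943661971831 0.1662495889887521
4 139 370.9280575539568 253.69784172661872 0.1704226351745024
5 138 372.7608695652174 252.8768115942029 0.1748255494129985
```

View pics/c5.png

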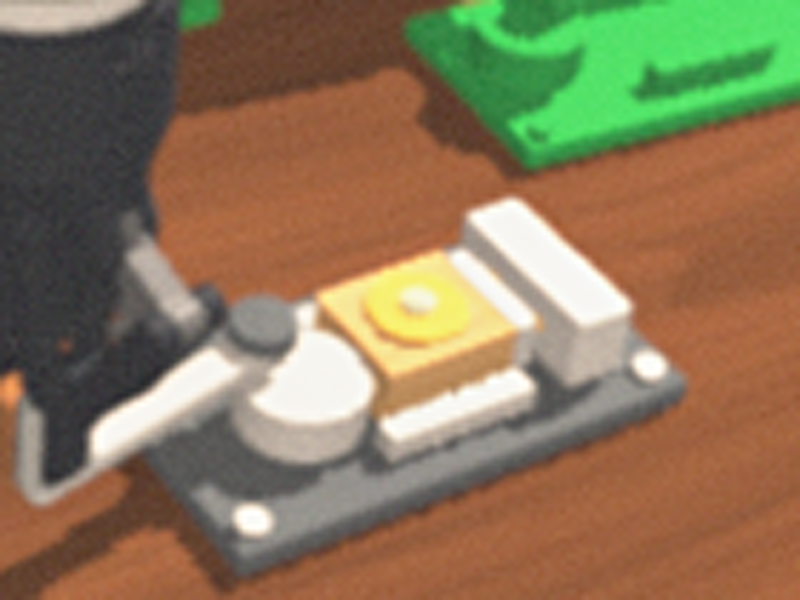

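The block has moved 8.3 mm along the clamp, so with the 1–3 mm gap the pad is pushed in about 6 mm. The crop agrees: pad edge (522,325) has moved to about (537,320). I release and lift.

arm_command(
  targets=[
    [[0,0,0],[0,0,0],0.4],
    [[0,0,0],[0,0,0],0.4],
    [[0,0,0],[0,0,0],0.4],
    [[0,0,-15],[0,0,0],0.4],
    [[0,0,-25],[0,0,0],0.4],
  ],
)

```text
clock: 6.65
position: [0.6328, 0.0411, 0.0888]
eef_rot: [-3.14, -0.0, 1.842]
ft_force: [0.1, 0.5, 0.0]
opening: 0.0339
gripper_force: 0.0
```

arm_command(
  targets=[
    [[0,0,-40],[0,0,0],0.4],
    [[0,0,-40],[0,0,0],0.4],
    [[0,0,-40],[0,0,0],0.4],
    [[-50,0,0],[0,0,0],0.4],
    [[-50,0,0],[0,0,0],0.4],
  ],
)

```text
clock: 7.28
position: [0.6605, -0.0559, 0.2104]
eef_rot: [3.139, 0.001, 1.843]
ft_force: [0.7, -0.5, -0.9]
opening: 0.034
gripper_force: 0.0
```

arm_command(
  targets=[
    [[-50,0,0],[0,0,0],0.4],
    [[-50,0,0],[0,0,0],0.4],
    [[-50,0,0],[0,0,0],0.4],
    [[0,0,0],[0,0,0],0.4],
    [[0,0,0],[0,0,0],0.4],
  ],
)

```text
clock: 7.9
position: [0.6999, -0.1992, 0.2089]
eef_rot: [3.141, -0.001, 1.842]
ft_force: [-0.2, 0.7, 0.2]
opening: 0.0339
gripper_force: 0.0
```

```bash
python3 -c "
from h import *
snap('scene','s6.png'); snap('top','t6.png')
y=np.array([-.032,1.]);y/=np.linalg.norm(y)
for i in (5,6):
    im=cv2.imread('pics/s%d.png'%i)[225:285,345:400]; h=cv2.cvtColor(im,cv2.COLOR_BGR2HSV)
    m=((h[...,0]>23)&(h[...,0]<35)&(h[...,1]>110)&(h[...,2]>150))
    v,u=np.nonzero(m); print(i,len(u),ray('scene',[[u.mean()+345,v.mean()+225]],.036)[0][:2]@y)
a=cv2.imread('pics/s6.png')[200:305,290:430];b=cv2.imread('pics/t6.png')[125:205,200:300];c=cv2.imread('pics/top0.png')[125:205,200:300]
r=lambda q:cv2.resize(q,(375,300),interpolation=cv2.INTER_CUBIC)
cv2.imwrite('pics/c6.png',np.vstack([np.hstack([r(c),r(b)]),np.hstack([r(a),r(cv2.imread('pics/t6.png'))])]))"
```

```text
5 138 0.1748255494129985
6 144 0.17505452560953977
```

View pics/c6.png

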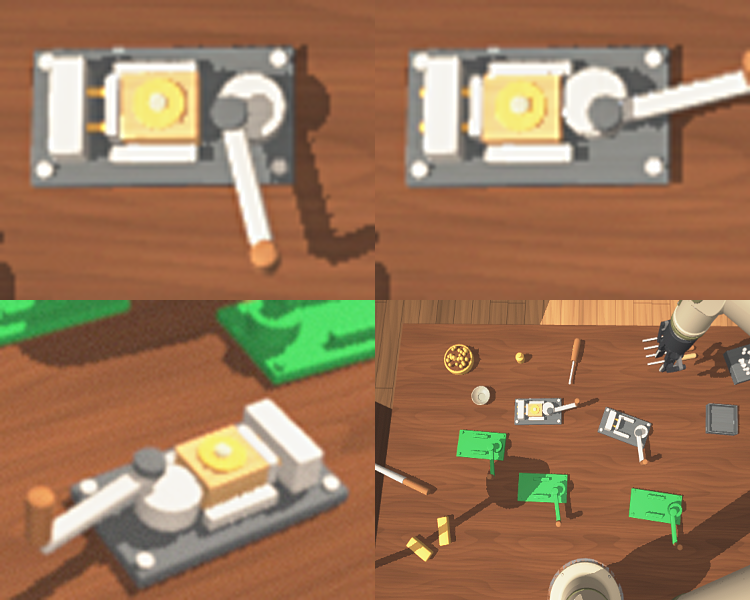

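The top views before and after show the pad-to-stop gap shrinking by roughly half, with the cam against the block, and the block unchanged since release. The empty clamp's lever is unmoved and the robot is clear.

```bash
python3 -c "
from bench import robot
print(robot.finish_job())"
```

```text
the job is handed in; nothing more can be done
None
```

I turned the block clamp's lever about 1.56 rad and released it with the block held and the pad pushed in about 6 mm, judged from the images; the empty clamp was left alone, and the job is handed in with no verdict returned.

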